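Hold the specimen carrier in the corner of the measuring stage

TASK

Set up the measuring stage for a reading: drop the steel stop block fully into the pocket in the deck and swing the locking lever shut over it. Then bring the specimen carrier into the corner, its long side flat against the fence and its end butted against the stop block, and with one diagonal push press it firmly against the fence and down on the deck together. Finish while still holding that push, do not let go, and leave the glassware and jars around where they stand.

Things in the scene. Friction and masses are not known exactly. Their poses are not given: they have to be found in the camera images.
- stage: Grey measuring stage fixed on the bench, black foot below; place and yaw vary. Origin on the bench top under the deck, at stage (0,0,0); x points away from the robot to the fence, y left to the pocket and lever, z up. 'Stage (x, y, z)' elsewhere means mm in this frame. Deck top at z = 24, spanning x -110..95, y -115..155. Rigid.
- deck: The stage's grey deck plate, 205 x 270 x 20, its top 24 above the bench; the carrier slides on it easily (polished, friction about 0.25). Fixed to the stage, same axes. Origin: centre of its underside, at stage (-7.5, 20, 4).
- fence: Low aluminium bar along the far side of the deck, 15 (x) x 135 (y) x 18 high, fixed to the stage. Origin: centre of its underside, at stage (77.5, -22.5, 24); the face towards the robot, against which the carrier goes, is at stage x = 70 and runs from y = -90 to 45.
- pocket (a point): Centre of the floor of the square pocket in the deck, at stage (35, 75, 10) mm, axes as the stage. Pocket 34 x 34, 14 deep, sides along the stage axes. The lever's post (26 diameter, 33 high) stands 50 to its left (+y); no fence beside it: fingers have room on its near (-x) and far (+x) sides.
- lever_pivot (a point): Vertical pivot axis of the locking lever, at stage (35, 125, 65), level with the top of the lever's arms (41 above the deck). Axes as the stage.
- lever_pin (a point): Top of the round upright black handle pin (12 diameter, 33 tall above the lever's arm, so from 41 to 74 above the deck) at the end of the lever's handle, 70 from the pivot axis. It can be gripped or pushed; it turns with the lever.
- lever (a joint): Locking lever's angle, rad: 0 open (starts 0 to 0.3), 1.6 shut (end stop), grows counter-clockwise from above. Flat steel L, 33 to 41 mm above the deck: at 0 its handle points to stage +y, its tongue (55 long, 16 wide) to -x; at 1.57 the handle points to -x and the tongue to -y over the seated stop block, 3 above its top. Stiff (about 1 N at the pin), stays where left.
- stop: Plain steel stop block, 30 x 30 x 44 high, about 0.28 kg, standing loose on the bench to the right of the stage, any yaw. Origin: centre of its underside. Seated in the pocket it stands 30 above the deck.
- carrier: Aluminium specimen carrier, loose and skewed on the deck, about 0.25 kg: base 50 (x) x 70 (y) x 20 high mm, with a square grip post 22 x 22 at its centre, top 56 above its underside; two round glass windows. Origin: centre of its underside. Pressed home, its +x side is on the fence, its +y end at the stop block, centre at about stage (45, 25, 24), axes as the stage.
- weigh_jar: Round jar 56 diameter, 50 high, white cap, loose on the bench right of the stage; it and the stop block may swap places. Origin: centre of its underside.
- beaker: Glass beaker 72 diameter, 95 high, on the bench to the far right of the stage. Origin: centre of its underside.
- small_beaker: Glass beaker 52 diameter, 62 high, near right. Origin: centre of its underside.
- reagent: Clear bottle 76 diameter, 140 high with blue cap, left of the stage. Origin: centre of its underside.
- amber: Brown bottle 60 diameter, 110 high with blue cap, left of the stage, behind the clear one. Origin: centre of its underside.
- dish: White dish 84 diameter, 16 high, far right. Origin: centre of its underside.
There are look-alikes about, which are no part of the job. What is shaped like the carrier but black or blue is not meant.

How it is judged:
On the way, in this order (a step that is already met when the one before it is completed fails the run):
1. the stop block is fully down in the pocket, the lever still open (horizontal distance between stop and pocket below 0.006 m and z of stop in the frame of pocket below 0.003 m and angle between stop's own z axis and vertical below 0.06 rad and value of joint lever below 0.8 rad), for 0.2 s.
2. the lever is swung shut over the seated stop block (horizontal distance between stop and pocket below 0.006 m and z of stop in the frame of pocket below 0.003 m and angle between stop's own z axis and vertical below 0.06 rad and value of joint lever above 1.4 rad), for 0.2 s.
At the end, for the whole second after the job is handed in: Fingers pressing the carrier: over 3 N on the fence, over 6 N on the deck, square and flat within 3 degrees, still, its end within about 3 mm of the stop block (centres under 54.5 mm apart); stop block down in the pocket (3 mm), lever past 1.4 rad (all of step 2 and contact force between carrier and fence above 3 N and contact force between carrier and deck above 6 N and contact force between the fingers and carrier above 3 N and angle between the x axis of carrier and the x axis of stage, either way round below 0.05 rad and angle between carrier's own z axis and vertical below 0.05 rad and horizontal distance between carrier and stop below 0.0545 m and linear speed of carrier below 0.02 m/s); the arm keeps its last pose, push and grip.
It fails at once if a jar, bottle, beaker or dish around is pushed more than 20 mm or knocked over (distance of any of weigh_jar, beaker, small_beaker, reagent, amber, dish from where it was at the start of the episode above 0.02 m or angle between any of weigh_jar, beaker, small_beaker, reagent, amber, dish's own z axis and vertical above 0.5 rad).
It also fails if it takes over 72 s, if anything falls off the work surface, if the arm or the gripper's body presses on something with over 40 N, if the wrist force passes 120 N, or if a joint passes its speed limit or range.

ROBOT

A 6-joint arm with a two-finger parallel gripper is mounted at the origin on the work surface. World frame = base frame: x ahead of the robot, y to its left, z up, the work surface at z = 0. Lengths are in m, angles in rad, forces in N, time in s.
With the tool pointing down it reaches from about 0.35 to 0.875 m from the base axis. Payload 15.5 kg.
Tool frame: the origin (TCP) lies at the very end of the fingers, on their centre line; the grasp point (between the pads) lies 19 mm behind it (tcp_to_grasp is the distance from the TCP to the grasp point, in m); z points along the fingers, y is the direction in which the jaws open and shut (so a half turn about z gives the same grasp; the last joint's range is limited). The gripper opens to 85 mm and grips with 20 to 120 N. Pads are 22 mm wide; open, the fingers measure 114 mm over their backs; the gripper's body (76 mm by 85 mm) begins 54 mm behind the grasp point. The pads swing forward as they close: fully open they stand 13 mm farther back than shut.
Start: joints at [-1.26, 0.494, 1.345, -0, 1.302, -0.096], TCP at [0.247, -0.574, 0.231] pointing down, gripper open.
Joint ranges: [-2.91, 2.91], [-0.82, 2.16], [0.22, 2.67], [-1.22, 4.37], [0.12, 2.79], [-3.08, 3.08]. Speed limits (rad/s): [1.89, 1.89, 2.57, 3.01, 3.01, 3.01].

INTERFACE

Orientations are given as a rotation vector (axis times angle).
In Python, from workcell import read_state, read_camera, camera_params, close_job, tcp_to_grasp gives the robot as it stands.
- The arm moves only by the tool play_rows, never from a script. Its argument "series" is one flat list of numbers, 6 for each row, row after row: the shift along the world's x, y, z in mm, then the turn, a rotation vector about the world's x, y, z in rad. A call has exactly 8 rows; each row shifts and turns the commanded pose from where the row before left it; what a row does not reach is not made up. A row lasts 1/12 s, in which the tool goes at most 41.7 mm and 7.16 degrees, less where a joint would pass 70% of its speed; a pose out of reach is approached as far as the arm can. A call with a gripper value outside its range is refused whole. "claw" is the finger opening in mm, from 0 to 85.4, set as the call begins (left out, the last holds). The fingers move at their own pace and stop on an object; "grip_force" is the grip in N (left out, the last holds). Time passes only in rows, so rows that do not move let the fingers close, or fill a call up. It gives the time, the measured TCP pose, the force and the opening at its end, in the units of the state.
- read_state(): the state, without advancing time (a new reading comes with each control period).
- read_camera(name): name is "scene" or "top"; returns the picture (400x640x3 uint8, red, green, blue); there is no depth.
- camera_params(name): a dict with "fx", "fy", "cx", "cy" (pixels), "R" (3x3) and "t" (3): a world point X has camera coordinates R X + t. Camera axes: x right, y down, z forward; pixel columns grow to the right and rows downward; lengths in m; the calibration is good to about 2 mm. A picture is of the moment at which its call begins. camera_params takes no time and is no camera call.
- close_job(): hands the job in, once; it reports no verdict.
The state is a dict: "time_s": time; "joints": joint angles; "qvel": joint speeds; "joint_torque": joint torques, N m; "position": TCP position; "tool_rot": TCP orientation; "force": force on the tool from outside, world axes, zero at the start; "wrist_torque": the same for the moment, N m; "width": opening from 0.0 (shut) to 1.0 (fully open).
Only numpy, scipy, OpenCV 4.12 (cv2) and the standard library are available. Lean on these libraries where they do the work, as an engineer would, in place of code of your own. Each camera call takes 0.05 s, during which the arm holds its last target. There are 200 camera calls.

## Working session

There is one attempt and no reset: what is moved stays moved. The work goes in short steps, Python scripts to look and compute and a tool call to move; the robot and the scene stay as the last step left them, time stands still between calls to the robot, and variables do not carry over. Pictures are saved under pics/ and viewed, about 8 in all and at most 12, crops included, and the job is handed in when it is done.

Besides the shell and the picture viewer there is one more tool, called after "Call:" by a JSON object that holds its "fn" and its "kwargs". play_rows: Moves the arm, as the interface text tells. Its arguments: {"type":"object","properties":{"series":{"type":"array"},"claw":{"type":"number"},"grip_force":{"type":"number"}},"required":["series"]}

```bash
mkdir -p pics; ls; python3 - <<'E'
from workcell import *
import cv2,numpy as np
np.set_printoptions(precision=4,suppress=True)
print(read_state()); print(tcp_to_grasp if not callable(tcp_to_grasp) else tcp_to_grasp())
for n in("scene","top"):
    im=read_camera(n); cv2.imwrite(f"pics/{n}0.png",im[:,:,::-1]); p=camera_params(n); print(n,p)
    print(-np.array(p["R"]).T@np.array(p["t"]))
E
```

```text
pics
{'time_s': 0.0, 'joints': array([-1.2605,  0.4942,  1.3461,  0.    ,  1.3025, -0.0955]), 'qvel': array([-0.0003,  0.0017,  0.0007, -0.0007, -0.0006, -0.001 ]), 'joint_torque': array([ -0.0021, -88.2157, -38.3873,  -0.0002,   0.01  ,  -0.    ]), 'position': array([ 0.2466, -0.5739,  0.2307]), 'tool_rot': array([-3.076 , -0.6328,  0.0002]), 'force': array([-0.4931, -0.3575,  0.2159]), 'wrist_torque': array([-0.0471,  0.0088,  0.0082]), 'width': 0.9993914016813443}
0.0187
scene {'fx': 518.0222492594752, 'fy': 518.0222492594752, 'cx': 321.86151331421024, 'cy': 201.65566655834846, 'R': array([[ 0.5908,  0.8067, -0.0143],
       [ 0.6715, -0.5015, -0.5455],
       [-0.4472,  0.3127, -0.838 ]]), 't': array([-0.2216, -0.3218,  1.7522])}
[ 1.1307 -0.5304  1.2896]
top {'fx': 456.6678578925288, 'fy': 456.6678578925288, 'cx': 316.6921042089342, 'cy': 198.62418449602563, 'R': array([[-0.0161, -0.9999, -0.0004],
       [-0.9984,  0.0161, -0.0547],
       [ 0.0547, -0.0005, -0.9985]]), 't': array([-0.0742,  0.4777,  1.2645])}
[ 0.4066 -0.0812  1.2887]
```

View pics/top0.png

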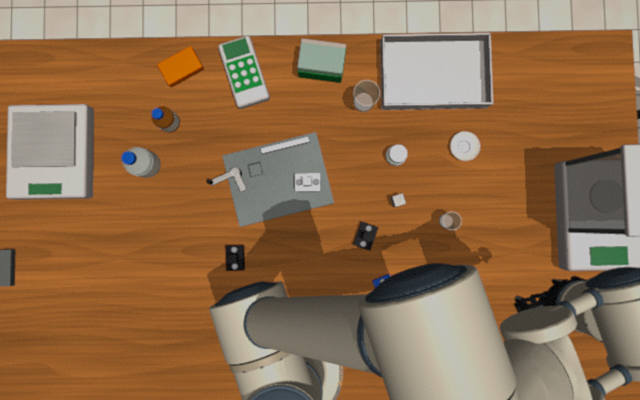

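View pics/scene0.png

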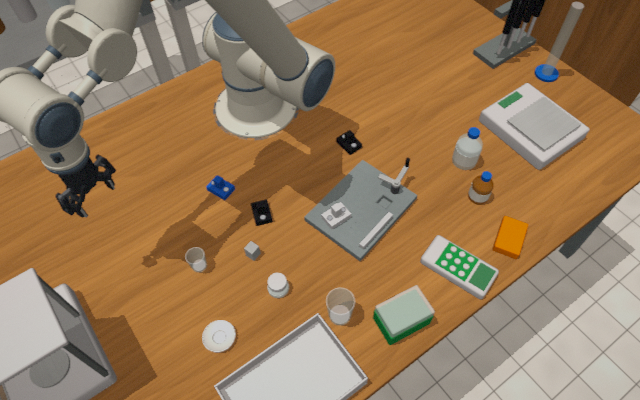

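The top view shows the deck at about (277,178) and the silver carrier on it at (308,182). The lever pin is at (210,181), the pocket at (255,169), the stop block at (398,200) and the weigh jar at (396,154). The carrier look-alikes are black at (235,257) and (366,236) and blue at (381,281). The silver one on the deck fits the description. Next I measure and take an enlarged crop.

```bash
cat > h.py <<'E'
from workcell import *
import cv2,numpy as np
np.set_printoptions(precision=4,suppress=True)
def ray(n,uv,z):
    p=camera_params(n);R=np.array(p["R"]);t=np.array(p["t"]);C=-R.T@t
    uv=np.atleast_2d(np.asarray(uv,float))
    d=np.c_[(uv[:,0]-p["cx"])/p["fx"],(uv[:,1]-p["cy"])/p["fy"],np.ones(len(uv))]@R
    return C+d*((z-C[2])/d[:,2])[:,None]
def proj(n,X):
    p=camera_params(n);c=np.atleast_2d(X)@np.array(p["R"]).T+np.array(p["t"])
    return np.c_[c[:,0]/c[:,2]*p["fx"]+p["cx"],c[:,1]/c[:,2]*p["fy"]+p["cy"]]
def hsv(im): return cv2.cvtColor(im,cv2.COLOR_RGB2HSV)
def comps(mask,amin=30):
    cs,_=cv2.findContours(mask.astype(np.uint8),cv2.RETR_EXTERNAL,cv2.CHAIN_APPROX_NONE)
    return [c for c in cs if cv2.contourArea(c)>amin]
def crop(im,x0,y0,x1,y1,k,fn):
    cv2.imwrite(fn,cv2.resize(im[y0:y1,x0:x1,::-1],None,fx=k,fy=k,interpolation=cv2.INTER_CUBIC))
def S(sp,P): # stage->world, sp=(x,y,yaw), mm in
    c,s=np.cos(sp[2]),np.sin(sp[2]);P=np.atleast_2d(np.asarray(P,float))/1000
    return np.c_[sp[0]+c*P[:,0]-s*P[:,1],sp[1]+s*P[:,0]+c*P[:,1],P[:,2]]
E
python3 - <<'E'
from h import *
im=cv2.imread("pics/top0.png")[:,:,::-1].copy(); h=hsv(im)
m=(h[...,1]<70)
m[:, :205]=0;m[:,420:]=0;m[:120]=0;m[235:]=0
for c in comps(m,20):
    r=cv2.minAreaRect(c);print(cv2.contourArea(c),r)
    if cv2.contourArea(c)>3000:
        hull=cv2.convexHull(c); print(cv2.approxPolyDP(hull,3,True)[:,0].tolist())
a=cv2.resize(im[125:230,205:335,::-1],None,fx=6,fy=6,interpolation=cv2.INTER_CUBIC)
cv2.imwrite("pics/crop1.png",a[:600])
E
```

```text
151.5 ((366.5, 228.5), (11.0, 19.0), 90.0)
124.0 ((397.9000549316406, 199.70001220703125), (11.384199142456055, 12.649109840393066), 71.56504821777344)
330.5 ((396.75006103515625, 154.25001525878906), (19.798988342285156, 21.92030906677246), 45.0)
6998.5 ((267.9527282714844, 181.41864013671875), (73.29785919189453, 116.51917266845703), 75.78414916992188)
[[315, 132], [333, 202], [240, 225], [208, 182], [223, 155]]
```

View pics/crop1.png

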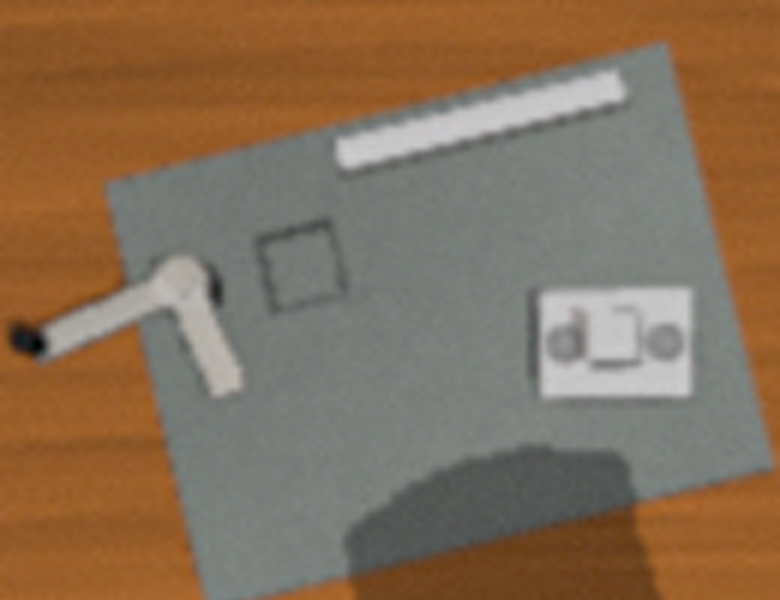

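The enlarged crop shows the pocket outlined at about (302,266), the fence, the lever (handle to the left, pin at (28,340)) and the silver carrier with its grip post at (613,340). Now the poses.

```bash
cat >> h.py <<'E'
def rect(n,c,z):
    w=ray(n,c.reshape(-1,2),z)[:,:2]*1000
    return cv2.minAreaRect(w.astype(np.float32))
E
python3 - <<'E'
from h import *
im=cv2.imread("pics/top0.png")[:,:,::-1].copy(); h=hsv(im)
m=(h[...,1]<70); m[:, :205]=0;m[:,420:]=0;m[:120]=0;m[235:]=0
C=comps(m,20); big=max(C,key=cv2.contourArea).reshape(-1,2).astype(float)
cor=np.array([[205+105/6,125+182/6],[205+665/6,125+42/6],[205+772/6,125+465/6],[240.3,225]])
L=[]
for i in range(4):
    a,b=cor[i],cor[(i+1)%4];d=(b-a)/np.linalg.norm(b-a);nn=np.array([-d[1],d[0]])
    s=(big-a)@d;e=np.abs((big-a)@nn);l=np.linalg.norm(b-a)
    p=big[(e<2.5)&(s>6)&(s<l-6)]
    w=ray("top",p,.024)[:,:2]; L.append(cv2.fitLine(w.astype(np.float32),cv2.DIST_HUBER,0,.001,.001).ravel())
def X(l,k):
    t=np.linalg.solve(np.c_[l[:2],-k[:2]],k[2:]-l[2:]);return l[2:]+t[0]*l[:2]
c=np.array([X(L[i-1],L[i]) for i in range(4)]); print("corners",c*1000)
fl,fr,nr,nl=c
print("sizes",[np.linalg.norm(c[i]-c[(i+1)%4])*1000 for i in range(4)])
y=(fl+nl-fr-nr); yaw=np.arctan2(-y[0],y[1]); x=fl+fr-nl-nr; print("yaw",yaw,np.arctan2(x[1],x[0]))
yaw=(yaw+np.arctan2(x[1],x[0]))/2
ctr=c.mean(0); Rm=np.array([[np.cos(yaw),-np.sin(yaw)],[np.sin(yaw),np.cos(yaw)]])
sp=np.r_[ctr-Rm@[-.0075,.020],yaw]; print("stage",sp); np.save("sp.npy",sp)
def tos(w): return (np.asarray(w)[:,:2]-sp[:2])@Rm*1000
print("pocket proj crop",(proj("top",S(sp,[[35,75,24],[70,-90,42],[70,45,42]]))-[205,125])*6)
# lever pin, pivot
print("pivot px", (proj("top",S(sp,[35,125,65]))-[205,125])*6)
# carrier: bright
b=(h[...,2]>170)&(h[...,1]<40); b[:, :285]=0;b[:,335:]=0;b[:150]=0;b[205:]=0
k=max(comps(b),key=cv2.contourArea); print("carrier",rect("top",k,.044))
r=rect("top",k,.044);print("carrier stage",tos([np.array(r[0])/1000]))
# stop
b=(h[...,1]<70);b[:, :385]=0;b[:,412:]=0;b[:188]=0;b[212:]=0
k=max(comps(b,20),key=cv2.contourArea); print("stop",rect("top",k,.044),rect("top",k,.02))
print("pin",tos(ray("top",[[205+28/6,125+340/6]],.095)))
E
python3 - <<'E'
from h import *
im=cv2.imread("pics/top0.png")[:,:,::-1].copy();im2=cv2.imread("pics/scene0.png")[:,:,::-1].copy()
a=cv2.resize(im[180:220,378:418,::-1],None,fx=9,fy=9,interpolation=cv2.INTER_CUBIC)
b=cv2.resize(im2[230:270,232:272,::-1],None,fx=9,fy=9,interpolation=cv2.INTER_CUBIC)
cv2.imwrite("pics/stop.png",np.hstack([a,b]))
E
```

```text
corners [[ 600.1921  179.1775]
 [ 661.8329  -80.1914]
 [ 464.9532 -125.9113]
 [ 404.4091  132.3917]]
sizes [np.float32(266.59293), np.float32(202.1186), np.float32(265.30374), np.float32(201.29553)]
yaw 0.23178592 0.23136699
stage [0.5447 0.0086 0.2316]
pocket proj crop [[297.5266 263.2167]
 [623.3023  97.207 ]
 [337.5932 168.8584]]
pivot px [[176.8683 279.4608]]
carrier ((522.1212768554688, -56.07529067993164), (65.70736694335938, 46.66539764404297), 89.07476806640625)
carrier stage [[-36.8607 -57.7795]]
stop ((468.2420959472656, -303.4117431640625), (31.098773956298828, 34.63426208496094), 17.025148391723633) ((469.4305419921875, -307.6959228515625), (31.698440551757812, 35.30204772949219), 17.025041580200195)
pin [[ 20.4544 189.942 ]]
```

View pics/stop.png

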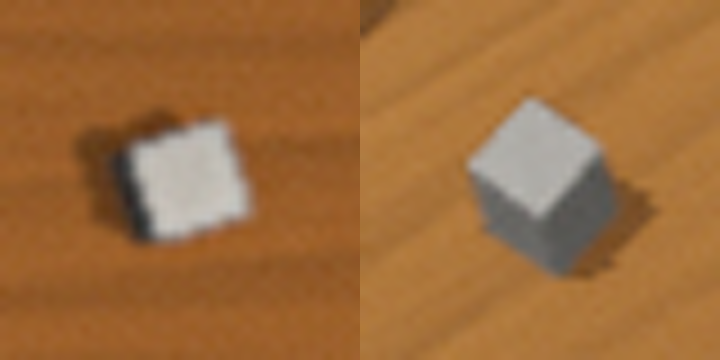

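```bash
python3 - <<'E'
from h import *
sp=np.load("sp.npy")
t=np.array([[130,150],[228,120],[252,215],[155,240]])
s=np.array([[533,97],[603,150],[540,218],[468,165]])-[360,0]
for n,c,o in(("top",t,[378,180]),("scene",s,[232,230])):
    w=ray(n,(c+.5)/9-.5+o,.044)[:,:2]*1000; print(n,w.mean(0),cv2.minAreaRect(w.astype(np.float32)))
    for i in range(4): e=w[(i+1)%4]-w[i]; print(np.degrees(np.arctan2(e[1],e[0])),np.linalg.norm(e))
print("pocket",S(sp,[35,75,10]),"yaw deg",np.degrees(sp[2]))
im=cv2.imread("pics/scene0.png")[:,:,::-1]
print("stage check in scene px", proj("scene",S(sp,[[-110,-115,24],[95,-115,24],[95,155,24],[-110,155,24]])))
E
```

```text
top [ 468.233  -305.8715] ((468.5822448730469, -305.82452392578125), (29.685375213623047, 31.15334129333496), 13.50369930267334)
-73.9189544896173 31.184905249504848
-167.33364818123232 29.68857105272769
103.50370273128581 30.428942076403217
14.092274094018382 28.28457172790148
scene [ 469.5594 -306.9458] ((469.572998046875, -306.79052734375), (29.567073822021484, 29.342180252075195), 15.738652229309082)
14.592069964769037 29.152330128496143
-73.4234450894847 28.761892376292312
-164.26135596638537 29.367438051809163
106.12851502323491 29.34283878608872
pocket [[0.5616 0.0897 0.01  ]] yaw deg 13.268353656197096
stage check in scene px [[303.8778 216.0359]
 [360.1867 257.3605]
 [417.2007 194.2261]
 [362.1075 158.701 ]]
```

Call:
{"fn": "play_rows", "kwargs": {"series": [14, 17, -4, 0, 0, 0.089, 14, 17, -4, 0, 0, 0.089, 14, 17, -4, 0, 0, 0.089, 14, 17, -4, 0, 0, 0.089, 14, 17, -4, 0, 0, 0.089, 14, 17, -4, 0, 0, 0.089, 14, 17, -4, 0, 0, 0.089, 14, 17, -4, 0, 0, 0.089], "claw": 60}}

```text
time_s: 0.77
position: [0.3592, -0.4372, 0.1989]
tool_rot: [-2.659, -1.671, -0.0]
force: [0.9, -0.5, 0.2]
width: 0.706
```

Call:
{"fn": "play_rows", "kwargs": {"series": [14, 17, -6, 0, 0, 0.089, 14, 17, -6, 0, 0, 0.089, 14, 17, -6, 0, 0, 0.089, 14, 17, -6, 0, 0, 0.089, 14, 17, -6, 0, 0, 0.089, 14, 17, -6, 0, 0, 0.089, 14, 17, -6, 0, 0, 0.089, 14, 13, -6, 0, 0, 0.089]}}

```text
time_s: 1.43
position: [0.4711, -0.3047, 0.1508]
tool_rot: [-1.91, -2.493, -0.0]
force: [0.6, 0.1, -0.2]
width: 0.705
```

```bash
cat >> h.py <<'E'
def st():
    s=read_state();from scipy.spatial.transform import Rotation as Ro
    M=Ro.from_rotvec(s["tool_rot"]).as_matrix()
    print("t",round(s["time_s"],2),"pos",s["position"]*1000,"tooly deg",np.degrees(np.arctan2(M[1,1],M[0,1])),"z",M[:,2],"F",s["force"],"w",s["width"]*85.4,"q",s["joints"])
E
python3 - <<'E'
from h import *
st()
im=read_camera("top");im2=read_camera("scene")
cv2.imwrite("pics/t1.png",im[:,:,::-1])
a=cv2.resize(im[140:240,340:460,::-1],None,fx=4,fy=4);b=cv2.resize(im2[190:290,200:280,::-1],None,fx=4,fy=4)
cv2.imwrite("pics/look1.png",np.hstack([a,b]))
E
```

```text
t 1.43 pos [ 471.0774 -304.7389  150.7617] tooly deg 15.108242838854856 z [-0.0006  0.0007 -1.    ] F [ 0.6163  0.1404 -0.2074] w 60.19168450199974 q [-0.6807  0.4977  1.599   0.0001  1.0458 -0.9444]
```

View pics/look1.png

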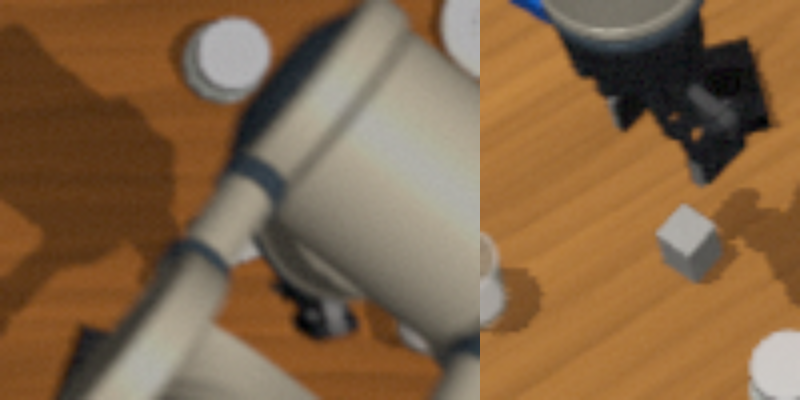

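The stop stands at crop (688,240) right under the jaws, with nothing in the way. I shift by (-2,-2) mm and descend 132 mm.

Call:
{"fn": "play_rows", "kwargs": {"series": [-1, -1, -20, 0, 0, 0, -1, -1, -22, 0, 0, 0, 0, 0, -22, 0, 0, 0, 0, 0, -22, 0, 0, 0, 0, 0, -20, 0, 0, 0, 0, 0, -14, 0, 0, 0, 0, 0, -8, 0, 0, 0, 0, 0, -4, 0, 0, 0]}}

```text
time_s: 2.2
position: [0.4681, -0.3083, 0.0183]
tool_rot: [-1.917, -2.487, 0.0]
force: [-0.6, 0.2, 0.6]
width: 0.703
```

Call:
{"fn": "play_rows", "kwargs": {"series": [0, 0, 0, 0, 0, 0, 0, 0, 0, 0, 0, 0, 0, 0, 0, 0, 0, 0, 0, 0, 0, 0, 0, 0, 0, 0, 0, 0, 0, 0, 0, 0, 0, 0, 0, 0, 0, 0, 0, 0, 0, 0, 0, 0, 0, 0, 0, 0], "claw": 15, "grip_force": 40}}

```text
time_s: 2.87
position: [0.4691, -0.3087, 0.0202]
tool_rot: [1.915, 2.488, -0.0]
force: [-0.5, 0.3, 7.4]
width: 0.34
```

```bash
python3 -c "
from h import *
st()"
```

```text
t 2.87 pos [ 469.1411 -308.6833   20.2379] tooly deg 14.840344163466257 z [ 0.0012 -0.0012 -1.    ] F [-0.5255  0.2546  7.3617] w 28.99505391515938 q [-0.6882  0.6913  1.6958 -0.0002  0.7528 -0.9471]
```

Call:
{"fn": "play_rows", "kwargs": {"series": [0, 0, 15, 0, 0, 0, 0, 0, 25, 0, 0, 0, 0, 0, 30, 0, 0, 0, 0, 0, 30, 0, 0, 0, 0, 0, 30, 0, 0, 0, 5, 20, 0, 0, 0, 0, 5, 20, 0, 0, 0, 0, 5, 20, 0, 0, 0, 0]}}

```text
time_s: 3.53
position: [0.4839, -0.2477, 0.1502]
tool_rot: [1.916, 2.488, 0.0]
force: [-0.2, 0.1, -2.9]
width: 0.344
```

Call:
{"fn": "play_rows", "kwargs": {"series": [6, 27, 0, 0, 0, -0.0034, 6, 27, 0, 0, 0, -0.0034, 6, 27, 0, 0, 0, -0.0034, 6, 27, 0, 0, 0, -0.0034, 6, 27, 0, 0, 0, -0.0034, 6, 27, 0, 0, 0, -0.0034, 6, 27, 0, 0, 0, -0.0034, 6, 27, 0, 0, 0, -0.0034]}}

```text
time_s: 4.2
position: [0.5317, -0.0308, 0.1496]
tool_rot: [1.95, 2.463, 0.0]
force: [0.5, 0.3, -2.6]
width: 0.342
```

Call:
{"fn": "play_rows", "kwargs": {"series": [6, 27, 0, 0, 0, 0, 6, 27, 0, 0, 0, 0, 6, 25, 0, 0, 0, 0, 5, 20, 0, 0, 0, 0, 4, 14, 0, 0, 0, 0, 2, 9, 0, 0, 0, 0, 0, 0, 0, 0, 0, 0, 0, 0, 0, 0, 0, 0]}}

```text
time_s: 4.87
position: [0.5606, 0.0894, 0.1493]
tool_rot: [1.949, 2.464, -0.001]
force: [0.3, -0.4, -3.0]
width: 0.341
```

```bash
python3 - <<'E'
from h import *
st(); sp=np.load("sp.npy")
im=read_camera("top");im2=read_camera("scene")
print(proj("scene",S(sp,[[35,75,24],[18,58,24],[52,58,24],[52,92,24],[18,92,24]])))
a=cv2.resize(im[110:210,200:320,::-1],None,fx=4,fy=4);b=cv2.resize(im2[130:230,330:430,::-1],None,fx=4,fy=4)
cv2.imwrite("pics/look2.png",np.hstack([a,b])[:, :800] if 0 else cv2.resize(im2[110:230,320:440,::-1],None,fx=5,fy=5,interpolation=cv2.INTER_CUBIC))
E
```

```text
t 4.87 pos [560.5508  89.4194 149.2625] tooly deg 13.303130652953975 z [-0.0002 -0.0003 -1.    ] F [ 0.3033 -0.4297 -3.0177] w 29.10149234495934 q [ 0.0532  0.5073  1.5847 -0.0003  1.0497 -0.1789]
[[384.3814 200.7185]
 [376.1806 201.3235]
 [385.5799 207.6616]
 [392.5743 200.1141]
 [383.2036 193.895 ]]
```

View pics/look2.png

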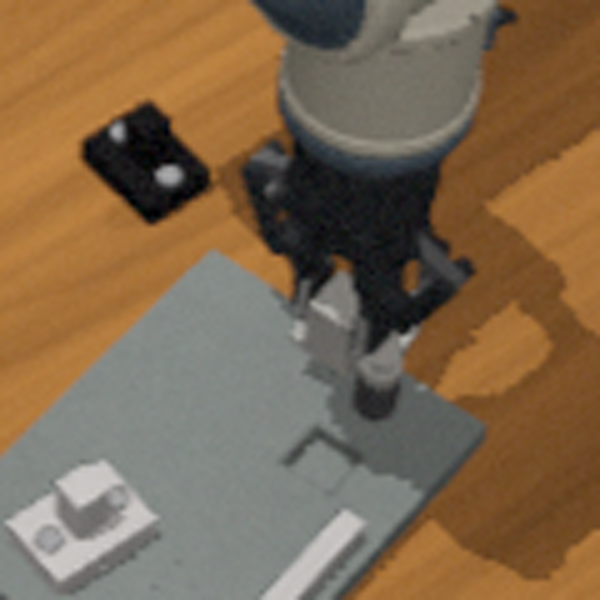

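Pocket seen at crop (322,461), predicted (324,456), so within about 1 px. The block hangs between the pads at (335,330). I correct for its in-hand offset (about +2 mm in y) and go down to about 12 mm above the deck for a close look.

Call:
{"fn": "play_rows", "kwargs": {"series": [0.5, -1, -12, 0, 0, 0, 0.5, -1, -18, 0, 0, 0, 0.5, 0, -20, 0, 0, 0, 0, 0, -20, 0, 0, 0, 0, 0, -14, 0, 0, 0, 0, 0, -8, 0, 0, 0, 0, 0, 0, 0, 0, 0, 0, 0, 0, 0, 0, 0]}}

```text
time_s: 5.63
position: [0.5623, 0.0872, 0.0575]
tool_rot: [-1.95, -2.463, 0.0]
force: [0.2, 0.3, -2.0]
width: 0.345
```

```bash
python3 - <<'E'
from h import *
st(); sp=np.load("sp.npy")
im2=read_camera("scene")
s=read_state();zb=s["position"][2]*1000-20.2
print("block bottom z",zb)
o=[360,170];k=12
f=lambda P:(proj("scene",S(sp,P))-o+.5)*k-.5
print("pocket",f([[18,58,24],[52,58,24],[52,92,24],[18,92,24]]))
print("ideal block bottom",f([[20,60,zb],[50,60,zb],[50,90,zb],[20,90,zb]]));print("ideal top",f([[20,60,zb+44],[50,60,zb+44],[50,90,zb+44]]))
cv2.imwrite("pics/look3.png",cv2.resize(im2[170:220,360:410,::-1],None,fx=k,fy=k,interpolation=cv2.INTER_CUBIC))
E
```

```text
t 5.63 pos [562.2607  87.2402  57.521 ] tooly deg 13.242911200212673 z [-0.0003 -0.0001 -1.    ] F [ 0.16    0.2594 -2.008 ] w 29.481164760914172 q [ 0.049   0.6389  1.6554 -0.0001  0.8475 -0.1821]
block bottom z 37.790243185906775
pocket [[199.6669 381.382 ]
 [312.4588 457.4388]
 [396.3915 366.8694]
 [283.9433 292.2395]]
ideal block bottom [[215.5522 349.2477]
 [315.8619 416.5731]
 [390.468  336.3708]
 [290.4306 270.1698]]
ideal top [[229.7356 246.1333]
 [332.7046 314.3958]
 [409.0526 233.0234]]
```

View pics/look3.png

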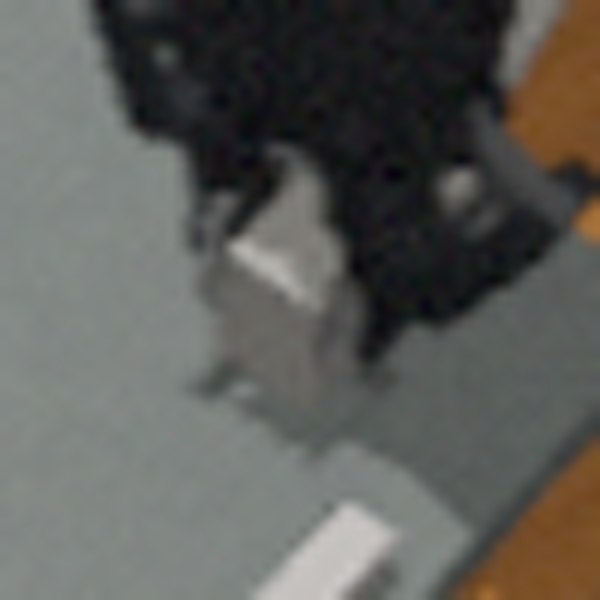

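The block's top near edge runs (232,245) to (320,310), against the ideal (230,246) to (333,314). The visible pocket corners (200,390) and (315,455) match the prediction. It is lined up, so I lower it slowly.

Call:
{"fn": "play_rows", "kwargs": {"series": [0, 0, -3, 0, 0, 0, 0, 0, -3, 0, 0, 0, 0, 0, -3, 0, 0, 0, 0, 0, -3, 0, 0, 0, 0, 0, -2, 0, 0, 0, 0, 0, -2, 0, 0, 0, 0, 0, -2, 0, 0, 0, 0, 0, -2, 0, 0, 0]}}

```text
time_s: 6.35
position: [0.5622, 0.0878, 0.0371]
tool_rot: [-1.95, -2.463, 0.0]
force: [-0.2, 0.3, -3.1]
width: 0.343
```

Call:
{"fn": "play_rows", "kwargs": {"series": [0, 0, -2, 0, 0, 0, 0, 0, -1, 0, 0, 0, 0, 0, -1, 0, 0, 0, 0, 0, -1, 0, 0, 0, 0, 0, -1, 0, 0, 0, 0, 0, -0.5, 0, 0, 0, 0, 0, 0, 0, 0, 0, 0, 0, 0, 0, 0, 0]}}

```text
time_s: 7.02
position: [0.5622, 0.0878, 0.0308]
tool_rot: [-1.95, -2.463, 0.0]
force: [0.7, 0.1, -2.9]
width: 0.343
```

Call:
{"fn": "play_rows", "kwargs": {"series": [0, 0, 0, 0, 0, 0, 0, 0, 0, 0, 0, 0, 0, 0, 0, 0, 0, 0, 0, 0, 0, 0, 0, 0, 0, 0, 0, 0, 0, 0, 0, 0, 0, 0, 0, 0, 0, 0, 0, 0, 0, 0, 0, 0, 0, 0, 0, 0], "claw": 50}}

```text
time_s: 7.68
position: [0.5622, 0.0877, 0.0308]
tool_rot: [-1.95, -2.463, 0.0]
force: [-0.3, 0.3, -0.1]
width: 0.585
```

Call:
{"fn": "play_rows", "kwargs": {"series": [0, 0, 10, 0, 0, 0, 0, 0, 20, 0, 0, 0, 0, 0, 25, 0, 0, 0, 0, 0, 25, 0, 0, 0, 0, 0, 25, 0, 0, 0, 0, 0, 25, 0, 0, 0, -12, -25, 0, 0, 0, 0, -12, -25, 0, 0, 0, 0]}}

```text
time_s: 8.35
position: [0.5391, 0.0379, 0.1631]
tool_rot: [1.945, 2.463, 0.004]
force: [0.1, -0.2, -0.9]
width: 0.586
```

```bash
python3 - <<'E'
from h import *
st(); sp=np.load("sp.npy")
im2=read_camera("scene"); o=[340,140];k=7
f=lambda P:(proj("scene",S(sp,P))-o+.5)*k-.5
print("ideal block top",f([[20,60,54],[50,60,54],[50,90,54],[20,90,54]]), "pivot",f([35,125,65]))
cv2.imwrite("pics/look4.png",cv2.resize(im2[140:220,340:430,::-1],None,fx=k,fy=k,interpolation=cv2.INTER_CUBIC))
E
```

```text
t 8.35 pos [539.1272  37.9379 163.084 ] tooly deg 13.402071873024651 z [ 0.0041 -0.0001 -1.    ] F [ 0.0863 -0.1933 -0.9345] w 50.0375048252624 q [-0.0403  0.4545  1.6404  0.0001  1.0426 -0.2742]
ideal block top [[268.5306 391.7079]
 [327.6067 431.1819]
 [371.4959 384.1468]
 [312.582  345.3382]] pivot [[395.1307 295.8296]]
```

View pics/look4.png

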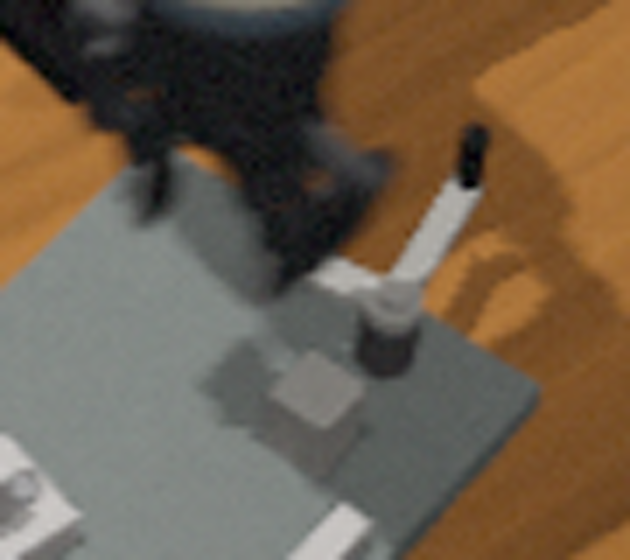

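The block top sits at (318,390), with corners within 0.5 px of the ideal seated pose, so it is seated. The lever is still open with its pin at (472,150). Next I plan the lever push, with closed fingers behind the pin.

```bash
python3 - <<'E'
from h import *
sp=np.load("sp.npy")
print("pin from scene", S(sp,[0,0,0])[0], ray("scene",[[340+473.5/7-.5,140+133/7-.5]],.098)[0])
w=ray("scene",[[340+473.5/7-.5,140+133/7-.5]],.098)[0]; c,s=np.cos(sp[2]),np.sin(sp[2])
d=w[:2]-sp[:2]; q=np.array([c*d[0]+s*d[1],-s*d[0]+c*d[1]])*1000; print("pin stage",q,"theta",np.arctan2(-(q[0]-35),q[1]-125))
def P(th,off): return S(sp,[35-70*np.sin(th)+off*np.cos(th),125+70*np.cos(th)+off*np.sin(th),0])[0]*1000
for th,off in [(.2,38),(.2,22),(.3,20.5),(.5,20.5),(.7,20.5),(.9,20.5),(1.1,20.5),(1.3,20.5),(1.5,20.5),(1.58,20.5)]:
    print(th,off,P(th,off)[:2],"tooly",np.degrees(sp[2]+th))
E
```

```text
pin from scene [0.5447 0.0086 0.    ] [0.5222 0.2    0.098 ]
pin stage [ 21.9764 191.431 ] theta 0.19359188578891437
0.2 38 [555.348  217.7951] tooly 24.727509558813562
0.2 22 [540.8151 211.1022] tooly 24.727509558813562
0.3 20.5 [532.3023 209.0499] tooly 30.457087510121795
0.5 20.5 [518.605  204.1015] tooly 41.91624341273826
0.7 20.5 [506.164  196.5304] tooly 53.37539931535472
0.9 20.5 [495.475  186.6386] tooly 64.83455521797119
1.1 20.5 [486.9643 174.8204] tooly 76.29371112058766
1.3 20.5 [480.9712 161.5469] tooly 87.75286702320412
1.5 20.5 [477.7346 147.3474] tooly 99.21202292582058
1.58 20.5 [477.2445 141.5344] tooly 103.79568528686717
```

Call:
{"fn": "play_rows", "kwargs": {"series": [3, 20, 0, 0, 0, 0.025, 3, 24, 0, 0, 0, 0.025, 3, 24, 0, 0, 0, 0.025, 3, 24, 0, 0, 0, 0.025, 2, 24, 0, 0, 0, 0.025, 2, 24, 0, 0, 0, 0.025, 1, 22, 0, 0, 0, 0.025, 1, 19, 0, 0, 0, 0.025], "claw": 0}}

```text
time_s: 9.07
position: [0.556, 0.2203, 0.1615]
tool_rot: [1.692, 2.647, 0.0]
force: [-0.9, -1.5, -0.3]
width: 0.004
```

Call:
{"fn": "play_rows", "kwargs": {"series": [0, 0, -10, 0, 0, 0, 0, 0, -16, 0, 0, 0, 0, 0, -18, 0, 0, 0, 0, 0, -18, 0, 0, 0, 0, 0, -15, 0, 0, 0, 0, 0, -10, 0, 0, 0, 0, 0, -3, 0, 0, 0, 0, 0, 0, 0, 0, 0]}}

```text
time_s: 9.73
position: [0.5559, 0.2184, 0.0705]
tool_rot: [-1.694, -2.645, 0.001]
force: [-0.7, -0.8, -0.3]
width: 0.002
```

```bash
python3 -c "
from h import *
st()"
```

```text
t 9.73 pos [555.9252 218.3863  70.4541] tooly deg 24.71902046587938 z [-0.0011 -0.0004 -1.    ] F [-0.687  -0.793  -0.3203] w 0.13272467128686258 q [ 0.2744  0.648   1.5734 -0.0001  0.9212 -0.157 ]
```

Call:
{"fn": "play_rows", "kwargs": {"series": [-7.5, -3.7, 0, 0, 0, 0, -7.5, -3.7, 0, 0, 0, 0, -8.5, -2, 0, 0, 0, 0.1, -6.9, -2.4, 0, 0, 0, 0.1, -6.8, -2.5, 0, 0, 0, 0.1, -6.4, -3.5, 0, 0, 0, 0.1, -6, -4, 0, 0, 0, 0.1, -5.6, -4.7, 0, 0, 0, 0.1]}}

```text
time_s: 10.4
position: [0.5004, 0.192, 0.0717]
tool_rot: [0.828, 3.029, 0.001]
force: [1.4, 0.8, 1.1]
width: -0.002
```

Call:
{"fn": "play_rows", "kwargs": {"series": [-5.1, -5.2, 0, 0, 0, 0.1, -4.6, -5.7, 0, 0, 0, 0.1, -4, -6.1, 0, 0, 0, 0.1, -3.3, -6.5, 0, 0, 0, 0.1, -2.7, -6.8, 0, 0, 0, 0.1, -1.9, -7, 0, 0, 0, 0.1, -1.4, -7.2, 0, 0, 0, 0.1, 0, 0, 0, 0, 0, 0]}}

```text
time_s: 11.07
position: [0.4773, 0.1467, 0.0716]
tool_rot: [-0.26, 3.13, -0.0]
force: [0.1, -0.1, 0.7]
width: 0.003
```

```bash
python3 - <<'E'
from h import *
st(); sp=np.load("sp.npy")
im2=read_camera("scene"); o=[335,140];k=7
f=lambda P:(proj("scene",S(sp,P))-o+.5)*k-.5
for th in (1.3,1.4,1.5,1.6): print(th,"pin top",f([35-70*np.sin(th),125+70*np.cos(th),98]),"tongue tip",f([35+55*np.sin(th-np.pi/2),125-55*np.sin(th),65]))
cv2.imwrite("pics/look5.png",cv2.resize(im2[140:220,335:435,::-1],None,fx=k,fy=k,interpolation=cv2.INTER_CUBIC))
E
```

```text
t 11.07 pos [477.266  146.7282  71.5538] tooly deg 99.49084872205191 z [ 0.0005 -0.     -1.    ] F [ 0.0771 -0.1336  0.6923] w 0.29796295082953794 q [ 0.1787  0.5515  1.8203 -0.0002  0.7694 -1.5576]
1.3 pin top [[332.8558 135.7868]] tongue tip [[323.9804 358.3394]]
1.4 pin top [[319.9193 143.964 ]] tongue tip [[332.7579 367.2084]]
1.5 pin top [[308.1073 153.1946]] tongue tip [[342.55   375.3822]]
1.6 pin top [[297.5371 163.397 ]] tongue tip [[353.2594 382.7727]]
```

View pics/look5.png

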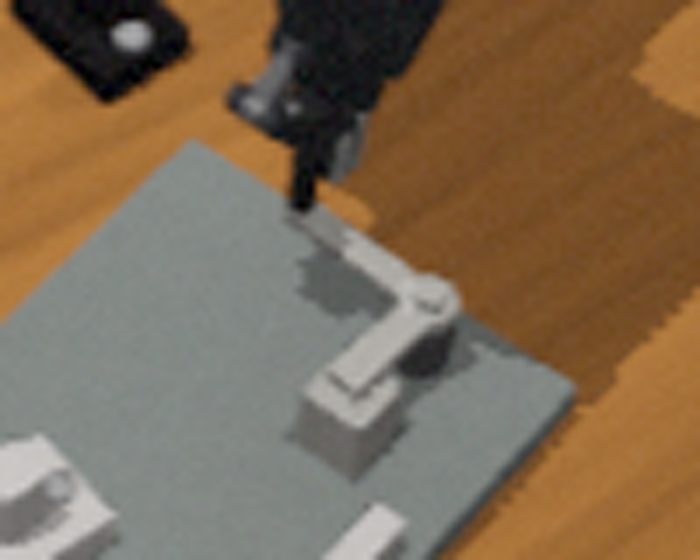

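The tongue tip (347,383) lies over the stop block, which puts the lever at about 1.5 to 1.55 rad. I nudge it 3 mm more, then back off and lift.

Call:
{"fn": "play_rows", "kwargs": {"series": [0, -1.5, 0, 0, 0, 0, 0, -1.5, 0, 0, 0, 0, 0, 0, 0, 0, 0, 0, 0, 0, 0, 0, 0, 0, 0, 7, 0, 0, 0, 0, 0, 8, 0, 0, 0, 0, 0, 0, 25, 0, 0, 0, 0, 0, 35, 0, 0, 0]}}

```text
time_s: 11.78
position: [0.4763, 0.1605, 0.1294]
tool_rot: [0.253, -3.126, 0.001]
force: [0.7, 0.6, -1.7]
width: 0.001
```

Call:
{"fn": "play_rows", "kwargs": {"series": [0, 0, 35, 0, 0, -0.1, 5, -20, 0, 0, 0, -0.11, 5, -20, 0, 0, 0, -0.11, 5, -25, 0, 0, 0, -0.11, 5, -25, 0, 0, 0, -0.11, 5, -25, 0, 0, 0, -0.11, 5, -25, 0, 0, 0, -0.11, 5, -20, 0, 0, 0, -0.11], "claw": 55}}

```text
time_s: 12.45
position: [0.5133, -0.0011, 0.1658]
tool_rot: [1.099, 2.943, -0.0]
force: [0.3, -0.0, 0.5]
width: 0.645
```

```bash
python3 - <<'E'
from h import *
st(); sp=np.load("sp.npy")
im=cv2.imread("pics/scene0.png")[:,:,::-1].copy()
c=proj("scene",[[.522,-.056,.044]])[0]; print("pred px",c)
h=hsv(im); x0,y0=(c-28).astype(int)
b=np.zeros(h.shape[:2],bool); b[y0:y0+56,x0:x0+56]=((h[...,2]>185)&(h[...,1]<40))[y0:y0+56,x0:x0+56]
for k in comps(b,60): print(cv2.contourArea(k),rect("scene",k,.044),cv2.boundingRect(k))
print("post top(top cam)",ray("top",[[306.75,180.2]],.08))
live=read_camera("scene"); x0,y0=int(c[0])-35,int(c[1])-35
hs=lambda I:cv2.resize(I[y0:y0+70,x0:x0+70,::-1],None,fx=6,fy=6,interpolation=cv2.INTER_CUBIC)
L=cv2.resize(live[130:230,330:430,::-1],None,fx=4.2,fy=4.2,interpolation=cv2.INTER_CUBIC)[:420,:370]
print("crop origin",x0,y0); cv2.imwrite("pics/look6.png",np.hstack([hs(im),L]))
E
```

```text
t 12.45 pos [513.3263  -1.0601 165.8018] tooly deg 49.05487193438161 z [ 0.     -0.0001 -1.    ] F [ 0.3378 -0.0003  0.4697] w 55.054733450326076 q [-0.1184  0.4191  1.6987 -0.0001  1.0237 -0.9745]
pred px [336.3442 213.2643]
102.0 ((521.5304565429688, -58.32532501220703), (47.68522262573242, 67.45892333984375), 0.13091611862182617) (322, 209, 29, 17)
post top(top cam) [[ 0.5222 -0.0562  0.08  ]]
crop origin 301 178
```

View pics/look6.png

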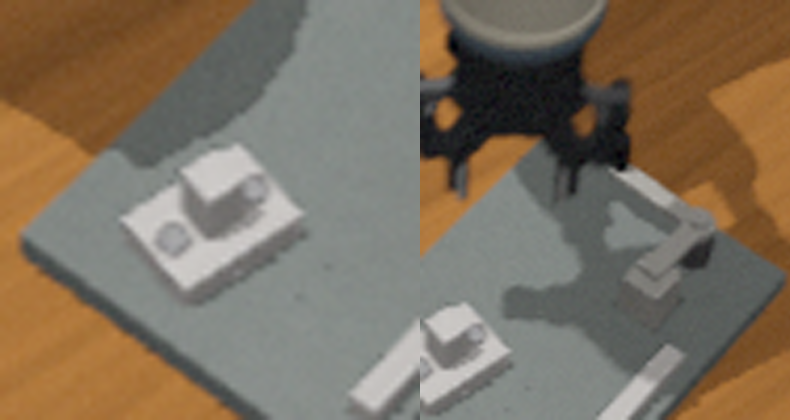

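The lever is shut with its tongue over the block (650,275 in the right half). The silver carrier is at world (522,-57) with yaw about 0, and both cameras agree. I move over its post and descend.

Call:
{"fn": "play_rows", "kwargs": {"series": [1, -7, -5, 0, 0, -0.108, 1, -7, -5, 0, 0, -0.108, 1, -7, -5, 0, 0, -0.108, 1, -7, -5, 0, 0, -0.108, 1, -7, -5, 0, 0, -0.108, 1, -7, -5, 0, 0, -0.108, 1, -7, -5, 0, 0, -0.108, 1, -7, -5, 0, 0, -0.108]}}

```text
time_s: 13.17
position: [0.5213, -0.0557, 0.1255]
tool_rot: [-2.229, -2.213, -0.0]
force: [-1.1, -0.4, 0.1]
width: 0.642
```

```bash
python3 -c "
from h import *
st()"
```

```text
t 13.17 pos [521.3423 -55.7013 125.4804] tooly deg -0.41448461640995243 z [-0.      0.0001 -1.    ] F [-1.0876 -0.4485  0.0993] w 54.8600099379891 q [-0.2204  0.4898  1.714   0.0001  0.9378 -0.2133]
```

Call:
{"fn": "play_rows", "kwargs": {"series": [0.5, -1, -10, 0, 0, 0, 0, 0, -15, 0, 0, 0, 0, 0, -15, 0, 0, 0, 0, 0, -13, 0, 0, 0, 0, 0, -10, 0, 0, 0, 0, 0, -6, 0, 0, 0, 0, 0, -2, 0, 0, 0, 0, 0, 0, 0, 0, 0]}}

```text
time_s: 13.83
position: [0.5215, -0.057, 0.0545]
tool_rot: [-2.222, -2.22, 0.0]
force: [0.4, 0.6, -0.4]
width: 0.646
```

Call:
{"fn": "play_rows", "kwargs": {"series": [0, 0, 0, 0, 0, 0, 0, 0, 0, 0, 0, 0, 0, 0, 0, 0, 0, 0, 0, 0, 0, 0, 0, 0, 0, 0, 0, 0, 0, 0, 0, 0, 0, 0, 0, 0, 0, 0, 0, 0, 0, 0, 0, 0, 0, 0, 0, 0], "claw": 10, "grip_force": 40}}

```text
time_s: 14.5
position: [0.5219, -0.0573, 0.0555]
tool_rot: [2.223, 2.218, 0.001]
force: [0.4, 1.8, 6.6]
width: 0.253
```

```bash
python3 -c "
from h import *
st(); sp=np.load('sp.npy'); print(S(sp,[[45,25,0],[35,25,0],[35,15,0],[45,24,0]])*1000)"
```

```text
t 14.5 pos [521.927  -57.3393  55.451 ] tooly deg -0.12187000085688204 z [ 0.0012 -0.0002 -1.    ] F [0.3668 1.8162 6.6475] w 21.570915447987392 q [-0.2232  0.6018  1.7685  0.0001  0.7701 -0.2211]
[[582.7979  43.2826   0.    ]
 [573.0648  40.9874   0.    ]
 [575.3599  31.2544   0.    ]
 [583.0274  42.3092   0.    ]]
```

Call:
{"fn": "play_rows", "kwargs": {"series": [0, 0, 3, 0, 0, 0, 7, 10, 0, 0, 0, 0.04, 8, 14, 0, 0, 0, 0.04, 8, 14, 0, 0, 0, 0.04, 8, 14, 0, 0, 0, 0.04, 8, 14, 0, 0, 0, 0.04, 7, 12, 0, 0, 0, 0.034, 6, 8, 0, 0, 0, 0]}}

```text
time_s: 15.17
position: [0.5742, 0.0304, 0.0578]
tool_rot: [1.945, 2.467, 0.0]
force: [-0.6, 0.5, -2.1]
width: 0.246
```

```bash
cat >>h.py <<'E'
def sst():
    st(); sp=np.load("sp.npy");s=read_state();c,n=np.cos(sp[2]),np.sin(sp[2]);d=(s["position"][:2]-sp[:2])*1000
    print("stage xy",c*d[0]+n*d[1],-n*d[0]+c*d[1],"F stage",c*s["force"][0]+n*s["force"][1],-n*s["force"][0]+c*s["force"][1],s["force"][2],"Tq",s["wrist_torque"])
E
python3 -c "
from h import *
sst()"
```

```text
t 15.17 pos [574.194   30.3791  57.8439] tooly deg 13.501701985691584 z [ 0.0002  0.0001 -1.    ] F [-0.5839  0.4616 -2.1166] w 20.983958031605525 q [-0.0511  0.644   1.6402  0.0002  0.8572 -0.2869]
stage xy 33.66430751705032 14.415697595700358 F stage -0.462339171663623 0.5833219372218659 -2.116630660394797 Tq [-0.0111  0.0082 -0.0388]
```

Call:
{"fn": "play_rows", "kwargs": {"series": [0, 0, -1, 0, 0, 0, 0, 0, -0.5, 0, 0, 0, 3.4, 0.8, 0, 0, 0, 0, 3.4, 0.8, 0, 0, 0, 0, 2.4, 0.6, 0, 0, 0, 0, -0.7, 2.9, 0, 0, 0, 0, -0.7, 2.9, 0, 0, 0, 0, -0.5, 1.9, 0, 0, 0, 0]}}

```text
time_s: 15.83
position: [0.5805, 0.0389, 0.0563]
tool_rot: [-1.95, -2.463, 0.0]
force: [-0.1, 0.8, -2.2]
width: 0.248
```

```bash
python3 -c "
from h import *
sst()"
```

```text
t 15.83 pos [580.5304  38.9132  56.2525] tooly deg 13.271261450128366 z [-0.0003  0.0001 -1.    ] F [-0.0513  0.8384 -2.1612] w 21.19159459585115 q [-0.0357  0.6532  1.6231  0.0001  0.8656 -0.2674]
stage xy 41.790209982123145 21.26767649629017 F stage 0.1424835616572331 0.8277585737671267 -2.161241354440184 Tq [ 0.0302  0.013  -0.0175]
```

Call:
{"fn": "play_rows", "kwargs": {"series": [0, 0, -0.5, 0, 0, 0, 0, 0, -0.5, 0, 0, 0, -0.1, 0.5, 0, 0, 0, 0, -0.1, 0.5, 0, 0, 0, 0, -0.1, 0.5, 0, 0, 0, 0, -0.1, 0.5, 0, 0, 0, 0, -0.1, 0.5, 0, 0, 0, 0, -0.1, 0.5, 0, 0, 0, 0]}}

```text
time_s: 16.5
position: [0.5805, 0.0416, 0.0555]
tool_rot: [1.949, 2.463, 0.0]
force: [0.3, -1.6, 5.8]
width: 0.249
```

```bash
python3 -c "
from h import *
sst()"
```

```text
t 16.5 pos [580.4505  41.6057  55.4516] tooly deg 13.277886222574228 z [ 0.0005 -0.0001 -1.    ] F [ 0.3204 -1.6069  5.796 ] w 21.264815381284382 q [-0.031   0.6542  1.624  -0.0001  0.8629 -0.2627]
stage xy 42.330442868263816 23.906612103703253 F stage -0.05692377427136791 -1.637577975514496 5.796008591869781 Tq [-0.2319  0.0008  0.024 ]
```

Call:
{"fn": "play_rows", "kwargs": {"series": [-0.1, 0.3, 0, 0, 0, 0, -0.1, 0.3, 0, 0, 0, 0, -0.1, 0.3, 0, 0, 0, 0, -0.1, 0.3, 0, 0, 0, 0, 0, 0, 0, 0, 0, 0, 0, 0, 0, 0, 0, 0, 0, 0, 0, 0, 0, 0, 0, 0, 0, 0, 0, 0]}}

```text
time_s: 17.17
position: [0.5801, 0.0428, 0.0555]
tool_rot: [1.949, 2.463, 0.001]
force: [1.6, -2.2, 6.0]
width: 0.249
```

```bash
python3 -c "
from h import *
sst()"
```

```text
t 17.17 pos [580.1479  42.7847  55.4755] tooly deg 13.280200790979254 z [ 0.0007 -0.0001 -1.    ] F [ 1.5668 -2.2086  6.0213] w 21.259313320928417 q [-0.029   0.6539  1.6247 -0.0001  0.8623 -0.2607]
stage xy 42.30654417697944 25.123676186492432 F stage 1.0180527785488702 -2.5092450684099603 6.021348108761189 Tq [-0.2762 -0.1227 -0.0192]
```

Call:
{"fn": "play_rows", "kwargs": {"series": [-0.1, 0.3, 0, 0, 0, 0, -0.1, 0.3, 0, 0, 0, 0, -0.1, 0.3, 0, 0, 0, 0, -0.1, 0.3, 0, 0, 0, 0, 0, 0, 0, 0, 0, 0, 0, 0, 0, 0, 0, 0, 0, 0, 0, 0, 0, 0, 0, 0, 0, 0, 0, 0]}}

```text
time_s: 17.83
position: [0.58, 0.0433, 0.0555]
tool_rot: [1.948, 2.462, -0.0]
force: [2.0, -8.5, 5.4]
width: 0.253
```

```bash
python3 - <<'E'
from h import *
sst(); sp=np.load("sp.npy")
im2=read_camera("scene"); o=[330,165];k=8
f=lambda P:(proj("scene",S(sp,P))-o+.5)*k-.5
print("ideal carrier base top",f([[20,-10,44],[70,-10,44],[70,60,44]]),"stop top",f([[20,60,54],[50,60,54],[50,90,54]]))
cv2.imwrite("pics/look7.png",cv2.resize(im2[165:240,330:420,::-1],None,fx=k,fy=k,interpolation=cv2.INTER_CUBIC))
E
```

```text
t 17.83 pos [580.0395  43.3237  55.5434] tooly deg 13.291413817352282 z [ 0.0012 -0.001  -1.    ] F [ 2.0024 -8.5497  5.4251] w 21.5882094782833 q [-0.0275  0.6536  1.6252 -0.0013  0.8615 -0.2587]
stage xy 42.32468797621974 25.673178691149104 F stage -0.013297729707273165 -8.781072766588867 5.425073246195823 Tq [-1.5484 -0.1914  0.0714]
ideal carrier base top [[264.7346 389.8537]
 [377.855  468.2546]
 [497.2559 338.4916]] stop top [[386.9636 247.7376]
 [454.4791 292.8507]
 [504.6381 239.0964]]
```

View pics/look7.png

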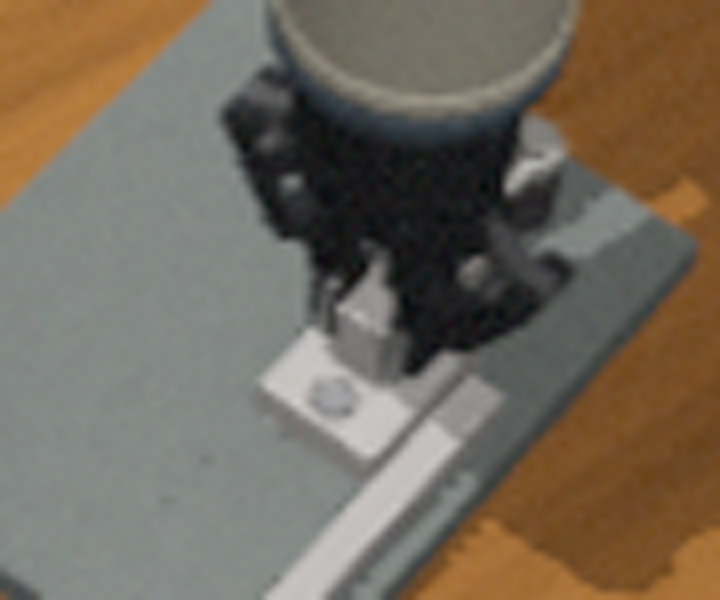

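The carrier's end is butted (Fy about -8.8 N). The picture shows its base at (335,395) parallel to the fence with a small gap left. I ease y by 0.4 mm and go diagonally into the fence and down.

Call:
{"fn": "play_rows", "kwargs": {"series": [0.1, -0.4, 0, 0, 0, 0, 0.5, 0.1, 0, 0, 0, 0, 0.5, 0.1, -0.1, 0, 0, 0, 0.5, 0.1, -0.1, 0, 0, 0, 0.5, 0.1, -0.1, 0, 0, 0, 0.5, 0.1, -0.1, 0, 0, 0, 0.2, 0, 0, 0, 0, 0, 0, 0, 0, 0, 0, 0]}}

```text
time_s: 18.55
position: [0.5821, 0.0437, 0.0554]
tool_rot: [1.949, 2.463, -0.001]
force: [-4.2, -6.0, 14.1]
width: 0.247
```

```bash
python3 -c "
from h import *
sst()"
```

```text
t 18.55 pos [582.1347  43.6909  55.4288] tooly deg 13.296864181290108 z [ 0.     -0.0007 -1.    ] F [-4.2126 -5.9786 14.053 ] w 21.082455256252807 q [-0.027   0.6562  1.6188 -0.0009  0.8665 -0.2584]
stage xy 44.44824138768807 25.54960401061342 F stage -5.4722657157771035 -4.852189727902059 14.052968750047064 Tq [-1.0596  0.6417  0.1589]
```

Call:
{"fn": "play_rows", "kwargs": {"series": [0.3, 0.1, -0.1, 0, 0, 0, 0.3, 0.1, -0.1, 0, 0, 0, 0.3, 0.1, -0.1, 0, 0, 0, 0.3, 0, 0, 0, 0, 0, 0, 0, 0, 0, 0, 0, 0, 0, 0, 0, 0, 0, 0, 0, 0, 0, 0, 0, 0, 0, 0, 0, 0, 0]}}

```text
time_s: 19.22
position: [0.5834, 0.044, 0.0554]
tool_rot: [1.949, 2.463, -0.001]
force: [-5.0, -6.9, 20.6]
width: 0.248
```

```bash
python3 -c "
from h import *
sst()"
```

```text
t 19.22 pos [583.4075  43.9971  55.4128] tooly deg 13.296824070924199 z [ 0.0003 -0.0007 -1.    ] F [-5.0109 -6.8897 20.5659] w 21.148055475977756 q [-0.0264  0.6574  1.6158 -0.0009  0.8681 -0.2579]
stage xy 45.75737894793475 25.555514831532598 F stage -6.458404547911868 -5.555723850081199 20.565888186720063 Tq [-1.0874  0.8702  0.1748]
```

Call:
{"fn": "play_rows", "kwargs": {"series": [0.3, 0.1, 0, 0, 0, 0, 0.3, 0.1, 0, 0, 0, 0, 0.3, 0.1, 0, 0, 0, 0, 0.3, 0, 0, 0, 0, 0, 0.3, 0.1, 0, 0, 0, 0, 0, 0, 0, 0, 0, 0, 0, 0, 0, 0, 0, 0, 0, 0, 0, 0, 0, 0]}}

```text
time_s: 19.88
position: [0.5843, 0.0442, 0.0554]
tool_rot: [1.949, 2.464, -0.002]
force: [-8.2, -8.9, 23.9]
width: 0.251
```

```bash
python3 -c "
from h import *
sst()"
```

```text
t 19.88 pos [584.3493  44.2279  55.4491] tooly deg 13.30088165180668 z [-0.0006 -0.001  -1.    ] F [-8.1923 -8.9286 23.872 ] w 21.423293545970512 q [-0.0258  0.6586  1.6124 -0.0013  0.8712 -0.2571]
stage xy 46.72700155785617 25.564020705531796 F stage -10.022889536238004 -6.810053737046601 23.871996793651974 Tq [-1.3709  1.3483  0.2078]
```

Call:
{"fn": "play_rows", "kwargs": {"series": [0.3, 0.1, 0, 0, 0, 0, 0.3, 0.1, 0, 0, 0, 0, 0.3, 0, 0, 0, 0, 0, 0.3, 0.1, 0, 0, 0, 0, 0, 0, 0, 0, 0, 0, 0, 0, 0, 0, 0, 0, 0, 0, 0, 0, 0, 0, 0, 0, 0, 0, 0, 0]}}

```text
time_s: 20.55
position: [0.5844, 0.0443, 0.0555]
tool_rot: [-1.948, -2.463, 0.004]
force: [-14.6, -11.8, 30.8]
width: 0.249
```

```bash
python3 -c "
from h import *
sst()"
```

```text
t 20.55 pos [584.4226  44.2618  55.464 ] tooly deg 13.302246163969372 z [-0.0027 -0.0013 -1.    ] F [-14.5967 -11.8095  30.8277] w 21.25879221129268 q [-0.0255  0.6593  1.6104 -0.0018  0.8746 -0.2565]
stage xy 46.80608645150894 25.58026603098824 F stage -16.917461679308225 -8.144091520162489 30.827685060975615 Tq [-1.92    2.4567  0.116 ]
```

Fence contact is firm: x stopped at 46.8 and Fx is 17 N. One hold call and a last look.

Call:
{"fn": "play_rows", "kwargs": {"series": [0, 0, 0, 0, 0, 0, 0, 0, 0, 0, 0, 0, 0, 0, 0, 0, 0, 0, 0, 0, 0, 0, 0, 0, 0, 0, 0, 0, 0, 0, 0, 0, 0, 0, 0, 0, 0, 0, 0, 0, 0, 0, 0, 0, 0, 0, 0, 0]}}

```text
time_s: 21.22
position: [0.5844, 0.0443, 0.0554]
tool_rot: [-1.948, -2.463, 0.004]
force: [-15.3, -11.2, 30.9]
width: 0.25
```

```bash
python3 - <<'E'
from h import *
sst()
im2=read_camera("scene");im=read_camera("top")
a=cv2.resize(im2[165:240,335:415,::-1],None,fx=7,fy=7,interpolation=cv2.INTER_CUBIC)
b=cv2.resize(im[125:200,235:270,::-1],None,fx=6.0,fy=7,interpolation=cv2.INTER_CUBIC)
cv2.imwrite("pics/final.png",np.hstack([a,b]))
E
```

```text
t 21.22 pos [584.3723  44.2922  55.419 ] tooly deg 13.302445398069155 z [-0.0028 -0.0012 -1.    ] F [-15.3392 -11.1705  30.8748] w 21.386613101171754 q [-0.0255  0.6593  1.6104 -0.0017  0.8746 -0.2565]
stage xy 46.764165496224955 25.621306360411072 F stage -17.493464950791694 -7.351790185522432 30.874760442216406 Tq [-1.8598  2.4201  0.1264]
```

View pics/final.png

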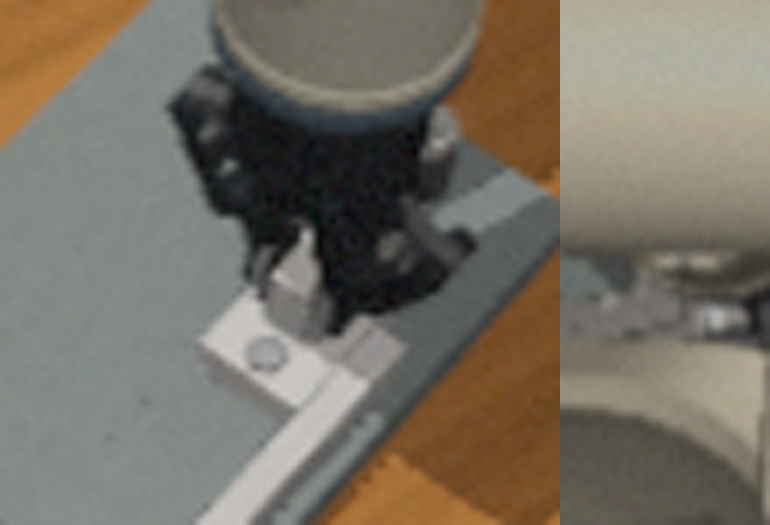

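The carrier sits flush along the fence at (310,390) and the gripper still holds its post. The forces are steady, so I hand in.

```bash
python3 -c "
from workcell import *
print(close_job())"
```

```text
the job is handed in; nothing more can be done
None
```

I've handed the job in, with the gripper still holding the diagonal push on the carrier. `close_job` reports no verdict, so I can't confirm the result.

- **Stop block:** I lowered it into the pocket while the lever was still open. In the camera image its top was within about 0.5 px of where a fully seated block should appear.
- **Lever:** I pushed it by its pin to about 1.5–1.55 rad by the image, then nudged it about 3 mm further. A picture taken afterwards showed the tongue over the block. I did not measure the final angle.
- **Carrier:** I gripped it by its post, squared it to the stage, slid its end against the stop block and pressed it into the fence and down.

Last readings before hand-in, at 21.2 s and steady over two checks:

| Check | Reading |
|---|---|
| Force along x, towards the fence | about 17 N (at least 9 N on the fence after deck friction) |
| Downward force | about 31 N |
| Force along y, towards the stop block | about 7 N |
| Tool tilt | about 0.003 rad |
| Tool yaw | matches the measured stage yaw (13.3°) |

- **What disagreed:** fence contact came at stage x of about 46.8 mm instead of 45 mm. I put this down to calibration and stage-pose error. The last picture shows the carrier flush with the fence.
- **What I couldn't see:** in that picture the gripper hid the stop block and lever.
- **Glassware and jars:** I planned the moves clear of them but did not re-measure where they stood at the end.

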